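# Turn the four-way racks on the rocker and set its timer

### The job

Get the rocker ready for the large tubes: put the magenta tip box that was left on the platform upright in the white tray, and roll every four-way rack over on the mat, one face at a time and without picking it up, until its yellow face is on top. When all that is done, pull the sprung timer slide out until its yellow tab is on the red line (60 mm), hold it still there for two seconds so that the time is taken, then let it return fully home. Leave the bottle, the beaker and the cardboard box where they are.

Things in the scene. Friction and masses are not known exactly. Their poses are not given: they have to be found in the camera images.
- rack_a_mid (a point): Centre of a four-way tube rack (may be absent): a solid square block, 45 x 45 mm in section, 75 mm long along its y axis, about 0.12 kg; x and z are square to its long faces and roll with it. It lies on the grippy mat (friction about 1): pushed level near the top of one side it tips over its far lower edge onto the next face; pushed low it slides.
- rack_a_yellow (a point): Centre of the yellow face of rack_a, 22.5 mm from rack_a_mid, straight above it when yellow is on top. Faces in order round: yellow (two big black wells), blue (three), white (four), green (five tiny); white is opposite yellow. Wells are flat marks. At the start the yellow face is on its +x side.
- rack_a: The same rack as rack_a_mid, same axes; origin at the centre of the face that is underneath at the start.
- rack_b_mid (a point): Centre of a four-way tube rack (may be absent): a solid square block, 45 x 45 mm in section, 75 mm long along its y axis, about 0.12 kg; x and z are square to its long faces and roll with it. It lies on the grippy mat (friction about 1): pushed level near the top of one side it tips over its far lower edge onto the next face; pushed low it slides.
- rack_b_yellow (a point): Centre of the yellow face of rack_b, 22.5 mm from rack_b_mid, straight above it when yellow is on top. Faces in order round: yellow (two big black wells), blue (three), white (four), green (five tiny); white is opposite yellow. Wells are flat marks. At the start the yellow face is underneath.
- rack_b: The same rack as rack_b_mid, same axes; origin at the centre of the face that is underneath at the start.
- rack_c_mid (a point): Centre of a four-way tube rack (may be absent): a solid square block, 45 x 45 mm in section, 75 mm long along its y axis, about 0.12 kg; x and z are square to its long faces and roll with it. It lies on the grippy mat (friction about 1): pushed level near the top of one side it tips over its far lower edge onto the next face; pushed low it slides.
- rack_c_yellow (a point): Centre of the yellow face of rack_c, 22.5 mm from rack_c_mid, straight above it when yellow is on top. Faces in order round: yellow (two big black wells), blue (three), white (four), green (five tiny); white is opposite yellow. Wells are flat marks. At the start the yellow face is on its -x side.
- rack_c: The same rack as rack_c_mid, same axes; origin at the centre of the face that is underneath at the start.
- rack_d_mid (a point): Centre of a four-way tube rack (may be absent): a solid square block, 45 x 45 mm in section, 75 mm long along its y axis, about 0.12 kg; x and z are square to its long faces and roll with it. It lies on the grippy mat (friction about 1): pushed level near the top of one side it tips over its far lower edge onto the next face; pushed low it slides.
- rack_d_yellow (a point): Centre of the yellow face of rack_d, 22.5 mm from rack_d_mid, straight above it when yellow is on top. Faces in order round: yellow (two big black wells), blue (three), white (four), green (five tiny); white is opposite yellow. Wells are flat marks. At the start the yellow face is underneath.
- rack_d: The same rack as rack_d_mid, same axes; origin at the centre of the face that is underneath at the start.
- rocker_mat (a point): Centre of the dark rubber mat on the platform of the white bench rocker (fixed, does not move). The mat is the work surface of the platform, level, 75 mm above the bench; inside the aluminium rim it is 308 mm (x) by 568 mm (y); the rim stands 6 mm above the mat. The platform is 320 x 580 mm and its axes are those of this point.
- tip_box_mid (a point): Centre of a closed magenta tip box with a pink lid, 50 mm (x) by 75 mm (y) by 45 mm high, about 0.1 kg, standing on the mat between the racks; best gripped across its 50 mm sides.
- tip_box: The same tip box; the origin lies at the centre of its underside.
- tray_in (a point): Centre of the inner floor (5 mm above the bench) of a white open tray fixed on the bench beside the rocker, 160 mm (x) by 120 mm (y) outside, 28 mm high, walls 5 mm.
- slide (a joint): How far the sprung timer slide is pulled out, in m: 0 at home, 0.060 with its yellow tab on the red line, 0.090 at the end stop. A spring draws it home (about 2.4 N at home, 7.2 N at 0.060), slowly since it is damped (35 N s/m).
- slide_tab (a point): Top centre of the yellow grip tab of the timer slide, 70 mm above the bench: an upright plate 12 mm thick (x), 36 mm wide (y), from 12 to 70 mm above the bench. The tab slides out in the -x direction of this point. Behind it (+x) a steel blade, 16 mm wide and 28 to 32 mm above the bench, leads into the navy housing (60 mm wide, 56 mm high), whose face is 39 mm from the tab's back face when home.
- timer_mark (a point): Middle of the red line across the timer's flat grey base strip (6 mm thick, 76 mm wide), 60 mm in -x from the home position of the tab; white lines every 20 mm. The timer is fixed on the bench beside the rocker; axes as for slide_tab.
- wash_bottle: Green bottle, 60 mm across, 150 mm high, beyond the rocker; not part of the job. Origin at its foot.
- beaker: Glass beaker, 80 mm across, 100 mm high, beyond the rocker; not part of the job. Origin at its foot.
- glove_box: Cardboard box 70 x 120 x 60 mm on the near side of the bench, to the robot's right; not part of the job. Origin at its foot.
Not all that is in view belongs to the job. Of the things that look like the tip_box, the largest one is meant.

How it is judged:
On the way, in this order (a step that is already met when the one before it is completed fails the run):
1. the tip box stands in the tray and every rack lies flat on the mat, yellow face on top (height (world z) of each of rack_a_yellow, rack_b_yellow, rack_c_yellow, rack_d_yellow above 0.116 m and height (world z) of rack_a_mid between 0.093 and 0.102 m and horizontal distance between each of rack_a_mid, rack_b_mid, rack_c_mid, rack_d_mid and rocker_mat below 0.33 m and height (world z) of rack_b_mid between 0.093 and 0.102 m and height (world z) of rack_c_mid between 0.093 and 0.102 m and height (world z) of rack_d_mid between 0.093 and 0.102 m and x of tip_box_mid in the frame of tray_in between -0.055 and 0.055 m and y of tip_box_mid in the frame of tray_in between -0.04 and 0.04 m and height (world z) of tip_box_mid below 0.034 m and angle between tip_box_mid's own z axis and vertical below 0.15 rad and linear speed of each of rack_a, rack_b, rack_c, rack_d, tip_box below 0.02 m/s), for 0.2 s.
2. the timer slide is held on the red line (55 to 65 mm) for 1.5 s (value of joint slide between 0.055 and 0.065 m), for 1.5 s.
At the end, for the whole second after the job is handed in: Every rack that is present lies flat on the mat with its yellow face on top (its centre 18 to 27 mm above the mat, the yellow face at least 41 mm above the mat), the tip box stands upright on the tray's floor, the slide is home (under 4 mm), and all is released and at rest (all of step 1 and value of joint slide below 0.004 m); the robot touches nothing.
It fails at once if a rack was lifted off the mat (centre more than 55 mm above it; rolling raises it to 32 mm) (height (world z) of any of rack_a_mid, rack_b_mid, rack_c_mid, rack_d_mid above 0.13 m).
It fails at once if the bottle, the beaker or the cardboard box was moved more than 30 mm (distance of any of wash_bottle, beaker, glove_box from where it was at the start of the episode above 0.03 m).
Of rack_a, rack_b, rack_c, rack_d only 3 to 4 are there at a start; the rules pass over those that are not, and their reading is None.
At some moment in a run one of rack_a, rack_b, rack_c, rack_d may be knocked a few centimetres aside while the robot is not near it.
Once in a run the grip may slacken for a moment while it holds something.
It also fails if it takes over 200 s, if anything falls off the work surface, if the arm or the gripper's body presses on something with over 40 N, if the wrist force passes 120 N, or if a joint passes its speed limit or range.

### The arm

A 6-joint arm with a two-finger parallel gripper is mounted at the origin on the work surface. World frame = base frame: x ahead of the robot, y to its left, z up, the work surface at z = 0. Lengths are in m, angles in rad, forces in N, time in s.
With the tool pointing down it reaches from about 0.375 to 0.925 m from the base axis. Payload 5.7 kg.
Tool frame: the origin (TCP) lies midway between the tips of the shut fingers; the grasp point (between the pads) lies 19 mm behind it; z points along the fingers, y is the direction in which the jaws open and shut (so a half turn about z gives the same grasp; the last joint's range is limited). The gripper opens to 88 mm and grips with 3 to 60 N. Pads are 20 mm wide; open, the fingers measure 115 mm over their backs; the gripper's body (75 mm by 178 mm) begins 61 mm behind the grasp point.
Start: joints at [-1.362, 0.359, 1.51, -0, 1.272, -0.115], TCP at [0.191, -0.569, 0.223] pointing down, gripper open.
Joint ranges: [-2.97, 2.97], [-1.01, 2.36], [0.21, 2.38], [-0.96, 4.11], [0.2, 2.71], [-2.98, 2.98]. Speed limits (rad/s): [2.39, 2.39, 3.14, 3.14, 3.14, 3.14].

### API

Orientations are given as a unit quaternion [w, x, y, z].
In Python, from cell import get_state, read_camera, hand_in, look_for, masks_of gives the robot as it stands. The module is installed in compiled form; this text tells all that it offers.
- The arm moves only by the tool servo_tool, never from a script. Its argument "targets" is a list of rows, each an object with "delta_pos": the shift along the world's x, y, z in units of 25 mm (1.0 is 25 mm), a list of three; "dr": the turn, a rotation vector about the world's x, y, z in units of 10 degrees (1.0 is 10 degrees), a list of three. A call has 1 to 20 rows; each row shifts and turns the commanded pose from where the row before left it; what a row does not reach is not made up. A row lasts 1/8 s, in which the tool goes at most 62.5 mm and 10.7 degrees, less where a joint would pass 70% of its speed; a pose out of reach is approached as far as the arm can. A call is refused whole if a number of a shift passes 1 or a number of a turn 1, either way. A call with a gripper value outside its range is refused whole. "jaw" is the closure in counts, from 0 (fully open) to 255 (shut), set as the call begins (left out, the last holds). The fingers move at their own pace and stop on an object; the grip force is fixed at half the most. Time passes only in rows, so rows that do not move let the fingers close. It gives the time, the measured TCP pose, the force and the opening at its end, in the units of the state.
- get_state(): the state, without advancing time (a new reading comes with each control period).
- read_camera(name): name is "scene" or "top"; returns a dict with "img" (400x640x3 uint8, blue, green, red), "z_map" (400x640 float32, m along the optical axis (not along the pixel's ray), 0 where there is no reading), "intrinsics" (3x3 intrinsics, pixels), "R" (3x3) and "t" (3): a world point X has camera coordinates R X + t. Camera axes: x right, y down, z forward; pixel columns grow to the right and rows downward; lengths in m; the calibration is good to about 2 mm. A picture is of the moment at which its call begins.
- hand_in(): hands the job in, once; it reports no verdict.
Trained networks look in a picture, given as the dict that the camera call returned (one of the last four; its "shot" number tells which), for a name from the list of things; names that differ only in an ending like _2 or _b are one class to them, and where a whole thing is asked for, a point or a joint stands for the part that bears it (a point fixed in the world has none). Each returns a list of dicts, best first, with "score" (0 to 1); they miss things now and then, are a little off and sometimes report something else, mostly with a low value. They report only what shows in the picture. A call takes as long as a camera call. They do not tell look-alikes from the thing itself.
- look_for(picture, query): "bbox" ([left, top, width, height] as shares, 0 to 1, of the picture: columns of its width, rows of its height, round what is visible of it).
- masks_of(picture, query): "mask" (400x640 bool, what is visible of it) and "bbox" ([left, top, width, height] as shares, 0 to 1, of the picture: columns of its width, rows of its height, round what is visible of it).
The state is a dict: "time": time; "q": joint angles; "joint_velocities": joint speeds; "tau": joint torques, N m; "eef_pos": TCP position; "eef_rot": TCP orientation; "force": force on the tool from outside, world axes, zero at the start; "torque": the same for the moment, N m; "grip_width": finger opening in m.
Only numpy, scipy, OpenCV 4.12 (cv2) and the standard library are available. Lean on these libraries where they do the work, as an engineer would, in place of code of your own. Each camera call takes 0.05 s, during which the arm holds its last target. There are 200 camera calls.

## Working session

There is one attempt and no reset: what is moved stays moved. The work goes in short steps, Python scripts to look and compute and a tool call to move; the robot and the scene stay as the last step left them, time stands still between calls to the robot, and variables do not carry over. Pictures are saved under pics/ and viewed, about 12 in all and at most 16, crops included, and the job is handed in when it is done.

Besides the shell and the picture viewer there is one more tool, called after "Request:" by a JSON object that holds its "method" and its "body", one argument or row to a line. servo_tool: Moves the arm, as the interface text tells. Its arguments: {"type":"object","properties":{"targets":{"type":"array","items":{"type":"object","properties":{"delta_pos":{"type":"array","items":{"type":"number"}},"dr":{"type":"array","items":{"type":"number"}}}}},"jaw":{"type":"number"}},"required":["targets"]}

```bash
mkdir -p pics; cat > h.py <<'E'
import numpy as np, cv2
from cell import *
def world(p):
    K=p["intrinsics"];z=p["z_map"];v,u=np.mgrid[0:400,0:640]
    c=np.stack([(u-K[0,2])/K[0,0]*z,(v-K[1,2])/K[1,1]*z,z],-1)
    w=(c-p["t"])@p["R"]; w[z==0]=np.nan
    return w
def rect(w,m):
    q=w[m]; q=q[~np.isnan(q[:,0])]
    return q
E
python3 - <<'E'
from h import *
s=get_state();print({k:np.round(v,3) for k,v in s.items()})
for n in("top","scene"):
    p=read_camera(n);cv2.imwrite(f"pics/{n}0.png",p["img"]);w=world(p)
    print(n,-p["R"].T@p["t"])
    for q in("rack_a","tip_box","tray_in","slide_tab","rocker_mat","wash_bottle","beaker","glove_box"):
        try:
            for r in masks_of(p,q):
                m=r["mask"];x=rect(w,m)
                if len(x)<20: continue
                zt=np.percentile(x[:,2],95);t=x[x[:,2]>zt-.006]
                (c,sz,a)=cv2.minAreaRect(t[:,:2].astype(np.float32)*1000)
                print(q,round(r["score"],2),np.round(np.array(r["bbox"])*[640,400,640,400]),"ztop",round(zt,3),np.round(c),np.round(sz),round(a,1))
        except Exception as e: print(q,e)
E
```

```text
{'time': np.float64(0.0), 'q': array([-1.362,  0.36 ,  1.511,  0.   ,  1.272, -0.115]), 'joint_velocities': array([-0.   ,  0.001,  0.001, -0.   ,  0.002,  0.   ]), 'tau': array([-2.0000e-03, -5.1538e+01, -2.7073e+01,  6.7000e-02,  3.5000e-02,
       -0.0000e+00]), 'eef_pos': array([ 0.191, -0.568,  0.222]), 'eef_rot': array([-0.001,  0.987,  0.161, -0.   ]), 'force': array([-0.043,  0.756,  0.384]), 'torque': array([ 0.03 ,  0.068, -0.04 ]), 'grip_width': np.float64(0.088)}
top [ 0.41654677 -0.01085558  1.05334839]
rack_a 0.91 [294. 170.  28.  19.] ztop 0.122 [589.  14.] [72. 46.] 87.4
rack_a 0.82 [242. 183.  35.  22.] ztop 0.122 [561. 131.] [75. 45.] 85.6
rack_a 0.69 [193. 186.  38.  22.] ztop 0.122 [546. 250.] [75. 45.] 83.6
rack_a 0.66 [386. 180.  33.  25.] ztop 0.122 [ 550. -210.] [72. 44.] 88.1
tip_box 0.76 [339. 167.  34.  29.] ztop 0.122 [584. -99.] [49. 73.] 13.4
tip_box 0.62 [248.  97.  18.  23.] ztop 0.033 [798. 149.] [51. 34.] 55.8
tip_box 0.53 [355. 271.  17.  25.] ztop 0.033 [ 325. -118.] [34. 51.] 79.9
tip_box 0.42 [191. 189.  39.  22.] ztop 0.122 [545. 249.] [75. 44.]
[... 1216 characters left out ...]
.] [155. 212.] 86.3
tray_in 0.55 [177. 230.  15.  14.] ztop 0.073 [ 562. -410.] [34. 15.] 89.3
slide_tab 0.76 [177. 229.  20.  18.] ztop 0.072 [ 562. -410.] [16. 35.] 8.3
rocker_mat 0.59 [224. 147. 207. 127.] ztop 0.081 [590.  21.] [372. 582.] 2.2
wash_bottle 0.86 [289. 256.  19.  38.] ztop 0.15 [ 785. -107.] [24. 25.] 59.8
wash_bottle 0.67 [377. 171.  26.  18.] ztop 0.122 [546. 251.] [76. 48.] 81.7
beaker 0.75 [343. 244.  24.  39.] ztop 0.1 [789.  49.] [72. 82.] 73.2
beaker 0.56 [289. 257.  20.  40.] ztop 0.15 [ 786. -106.] [22. 23.] 66.9
glove_box 0.56 [198. 154.  38.  30.] ztop 0.064 [ 292. -288.] [ 71. 119.] 8.1
glove_box 0.49 [409. 172.  54.  42.] ztop 0.029 [569. 391.] [163. 162.] 87.7
```

```bash
python3 - <<'E'
import cv2
a=cv2.imread("pics/top0.png")[80:330,120:500];a=cv2.resize(a,None,fx=2.1,fy=2.1,interpolation=cv2.INTER_CUBIC);cv2.imwrite("pics/c1.png",a)
a=cv2.imread("pics/scene0.png")[140:290,160:470];a=cv2.resize(a,None,fx=2.5,fy=2.5,interpolation=cv2.INTER_CUBIC);cv2.imwrite("pics/c2.png",a)
E
```

```text
(no output)
```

View pics/c1.png

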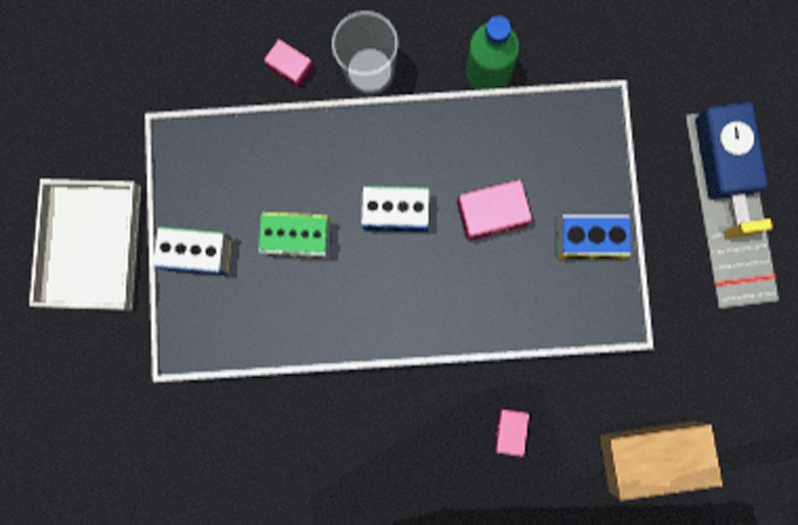

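View pics/c2.png

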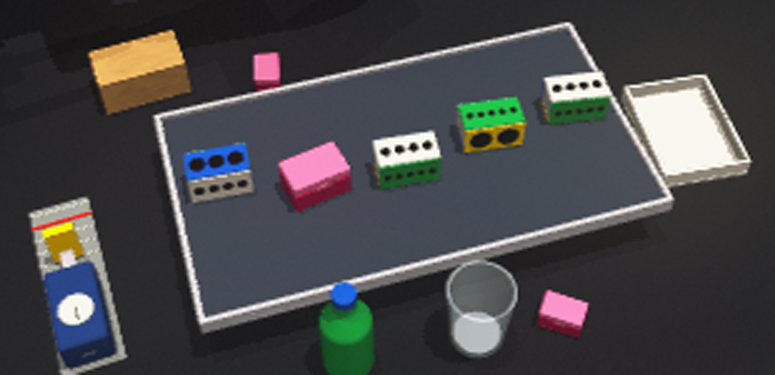

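Two pictures so far. Seen in the top crop, left to right, the racks are:
- **x546, y250:** white on top.
- **x561, y131:** green on top, yellow on the +x side.
- **x588, y15:** white on top.
- **x550, y-210:** blue on top, yellow on the -x side.

The large pink box is at (584, -99). The two small pink ones are decoys. The tip box goes first.

Request:
{"method": "servo_tool", "body": {
  "targets": [
    {"delta_pos": [0.786, 0.938, 0], "dr": [0, 0, 0.425]},
    {"delta_pos": [0.786, 0.938, 0], "dr": [0, 0, 0.425]},
    {"delta_pos": [0.786, 0.938, 0], "dr": [0, 0, 0.425]},
    {"delta_pos": [0.786, 0.938, 0], "dr": [0, 0, 0.425]},
    {"delta_pos": [0.786, 0.938, 0], "dr": [0, 0, 0.425]},
    {"delta_pos": [0.786, 0.938, 0], "dr": [0, 0, 0.425]},
    {"delta_pos": [0.786, 0.938, 0], "dr": [0, 0, 0.425]},
    {"delta_pos": [0.786, 0.938, 0], "dr": [0, 0, 0.425]},
    {"delta_pos": [0.786, 0.938, 0], "dr": [0, 0, 0.425]},
    {"delta_pos": [0.786, 0.938, 0], "dr": [0, 0, 0.425]},
    {"delta_pos": [0.786, 0.938, 0], "dr": [0, 0, 0.425]},
    {"delta_pos": [0.786, 0.938, 0], "dr": [0, 0, 0.425]},
    {"delta_pos": [0.786, 0.938, 0], "dr": [0, 0, 0.425]},
    {"delta_pos": [0.786, 0.938, 0], "dr": [0, 0, 0.425]},
    {"delta_pos": [0.786, 0.938, 0], "dr": [0, 0, 0.425]},
    {"delta_pos": [0.786, 0.938, 0], "dr": [0, 0, 0.425]},
    {"delta_pos": [0.786, 0.938, 0], "dr": [0, 0, 0.425]},
    {"delta_pos": [0.786, 0.938, 0], "dr": [0, 0, 0.425]},
    {"delta_pos": [0.786, 0.938, 0], "dr": [0, 0, 0.425]},
    {"delta_pos": [0.786, 0.938, 0], "dr": [0, 0, 0.425]}
  ],
  "jaw": 0
}}

```text
time: 3.4
eef_pos: [0.5845, -0.099, 0.2227]
eef_rot: [0.0, 0.618, 0.786, -0.0]
force: [0.5, 0.4, -0.6]
grip_width: 0.0876
```

Request:
{"method": "servo_tool", "body": {
  "targets": [
    {"delta_pos": [0, 0, -0.92]},
    {"delta_pos": [0, 0, -0.92]},
    {"delta_pos": [0, 0, -0.92]},
    {"delta_pos": [0, 0, -0.92]},
    {"delta_pos": [0, 0, -0.92]},
    {"delta_pos": [0, 0, -0.92]},
    {"delta_pos": [0, 0, 0]}
  ]
}}

```text
invalid input
```

Request:
{"method": "servo_tool", "body": {
  "targets": [
    {},
    {},
    {},
    {},
    {},
    {},
    {"delta_pos": [0, 0, 0.4]},
    {"delta_pos": [0, 0, 0.4]},
    {}
  ],
  "jaw": 255
}}

```text
invalid input
```

Request:
{"method": "servo_tool", "body": {
  "targets": [
    {"delta_pos": [0, 0, -0.92], "dr": [0, 0, 0]},
    {"delta_pos": [0, 0, -0.92], "dr": [0, 0, 0]},
    {"delta_pos": [0, 0, -0.92], "dr": [0, 0, 0]},
    {"delta_pos": [0, 0, -0.92], "dr": [0, 0, 0]},
    {"delta_pos": [0, 0, -0.92], "dr": [0, 0, 0]},
    {"delta_pos": [0, 0, -0.92], "dr": [0, 0, 0]},
    {"delta_pos": [0, 0, 0], "dr": [0, 0, 0]}
  ]
}}

```text
time: 4.28
eef_pos: [0.5824, -0.0993, 0.0831]
eef_rot: [-0.002, 0.619, 0.786, -0.001]
force: [-0.4, -0.1, -0.2]
grip_width: 0.0881
```

Request:
{"method": "servo_tool", "body": {
  "targets": [
    {"delta_pos": [0, 0, 0], "dr": [0, 0, 0]},
    {"delta_pos": [0, 0, 0], "dr": [0, 0, 0]},
    {"delta_pos": [0, 0, 0], "dr": [0, 0, 0]},
    {"delta_pos": [0, 0, 0], "dr": [0, 0, 0]},
    {"delta_pos": [0, 0, 0], "dr": [0, 0, 0]},
    {"delta_pos": [0, 0, 0], "dr": [0, 0, 0]},
    {"delta_pos": [0, 0, 0.4], "dr": [0, 0, 0]},
    {"delta_pos": [0, 0, 0.4], "dr": [0, 0, 0]},
    {"delta_pos": [0, 0, 0], "dr": [0, 0, 0]}
  ],
  "jaw": 255
}}

```text
time: 5.4
eef_pos: [0.5848, -0.1, 0.1057]
eef_rot: [0.001, 0.619, 0.786, 0.0]
force: [0.4, 0.6, -1.7]
grip_width: 0.0498
```

Request:
{"method": "servo_tool", "body": {
  "targets": [
    {"delta_pos": [-0.725, 0, 0], "dr": [0, 0, 0]},
    {"delta_pos": [-0.725, 0, 0], "dr": [0, 0, -0.2]},
    {"delta_pos": [-0.725, 0, 0], "dr": [0, 0, -0.3]},
    {"delta_pos": [-0.725, 0, 0], "dr": [0, 0, -0.3]},
    {"delta_pos": [-0.725, 0, 0], "dr": [0, 0, -0.3]},
    {"delta_pos": [-0.725, 0, 0], "dr": [0, 0, -0.3]},
    {"delta_pos": [-0.725, 0, 0], "dr": [0, 0, -0.3]},
    {"delta_pos": [-0.725, 0, 0], "dr": [0, 0, 0]},
    {"delta_pos": [0, 0.5, 0], "dr": [0, 0, 0]},
    {"delta_pos": [0, 0.9, 0], "dr": [0, 0, 0]},
    {"delta_pos": [0, 0.9, 0], "dr": [0, 0, 0]},
    {"delta_pos": [0, 0.9, 0], "dr": [0, 0, 0]},
    {"delta_pos": [0, 0.9, 0], "dr": [0, 0, 0]},
    {"delta_pos": [0, 0.9, 0], "dr": [0, 0, 0]},
    {"delta_pos": [0, 0.9, 0], "dr": [0, 0, 0]},
    {"delta_pos": [0, 0.9, 0], "dr": [0, 0, 0]},
    {"delta_pos": [0, 0.9, 0], "dr": [0, 0, 0]},
    {"delta_pos": [0, 0.9, 0], "dr": [0, 0, 0]}
  ]
}}

```text
time: 7.65
eef_pos: [0.4395, 0.1169, 0.1048]
eef_rot: [0.0, 0.728, 0.686, 0.001]
force: [0.7, -0.4, -1.6]
grip_width: 0.0497
```

Request:
{"method": "servo_tool", "body": {
  "targets": [
    {"delta_pos": [0, 0.9, 0], "dr": [0, 0, 0]},
    {"delta_pos": [0, 0.9, 0], "dr": [0, 0, 0]},
    {"delta_pos": [0, 0.9, 0], "dr": [0, 0, 0]},
    {"delta_pos": [0, 0.9, 0], "dr": [0, 0, 0]},
    {"delta_pos": [0, 0.9, 0], "dr": [0, 0, 0]},
    {"delta_pos": [0, 0.9, 0], "dr": [0, 0, 0]},
    {"delta_pos": [0, 0.9, 0], "dr": [0, 0, 0]},
    {"delta_pos": [0, 0.9, 0], "dr": [0, 0, 0]},
    {"delta_pos": [0, 0.9, 0], "dr": [0, 0, 0]},
    {"delta_pos": [0, 0.9, 0], "dr": [0, 0, 0]},
    {"delta_pos": [0, 0.9, 0], "dr": [0, 0, 0]},
    {"delta_pos": [0, 0.9, 0], "dr": [0, 0, 0]},
    {"delta_pos": [0, 0.9, 0], "dr": [0, 0, 0]},
    {"delta_pos": [0.88, 0, 0], "dr": [0, 0, 0]},
    {"delta_pos": [0.88, 0, 0], "dr": [0, 0, 0]},
    {"delta_pos": [0.88, 0, 0], "dr": [0, 0, 0]},
    {"delta_pos": [0.88, 0, 0], "dr": [0, 0, 0]},
    {"delta_pos": [0.88, 0, 0], "dr": [0, 0, 0]},
    {"delta_pos": [0.88, 0, 0], "dr": [0, 0, 0]},
    {"delta_pos": [0, 0, 0], "dr": [0, 0, 0]}
  ]
}}

```text
time: 10.15
eef_pos: [0.5724, 0.4082, 0.1044]
eef_rot: [0.0, 0.728, 0.685, 0.0]
force: [0.2, 0.8, -0.4]
grip_width: 0.0496
```

Request:
{"method": "servo_tool", "body": {
  "targets": [
    {"delta_pos": [0, 0, -0.8], "dr": [0, 0, 0]},
    {"delta_pos": [0, 0, -0.8], "dr": [0, 0, 0]},
    {"delta_pos": [0, 0, -0.8], "dr": [0, 0, 0]},
    {"delta_pos": [0, 0, -0.6], "dr": [0, 0, 0]},
    {"delta_pos": [0, 0, -0.4], "dr": [0, 0, 0]},
    {"delta_pos": [0, 0, -0.15], "dr": [0, 0, 0]},
    {"delta_pos": [0, 0, 0], "dr": [0, 0, 0]},
    {"delta_pos": [0, 0, 0], "dr": [0, 0, 0]}
  ]
}}

```text
time: 11.15
eef_pos: [0.5714, 0.4079, 0.0165]
eef_rot: [0.0, 0.728, 0.685, 0.001]
force: [0.0, 0.5, -1.9]
grip_width: 0.0495
```

Request:
{"method": "servo_tool", "body": {
  "targets": [
    {"delta_pos": [0, 0, 0], "dr": [0, 0, 0]},
    {"delta_pos": [0, 0, 0], "dr": [0, 0, 0]},
    {"delta_pos": [0, 0, 0], "dr": [0, 0, 0]},
    {"delta_pos": [0, 0, 0], "dr": [0, 0, 0]},
    {"delta_pos": [0, 0, 0.9], "dr": [0, 0, 0.5]},
    {"delta_pos": [0, 0, 0.9], "dr": [0, 0, 0.9]},
    {"delta_pos": [0, 0, 0.9], "dr": [0, 0, 0.9]},
    {"delta_pos": [0, 0, 0.9], "dr": [0, 0, 0.9]},
    {"delta_pos": [0, 0, 0.9], "dr": [0, 0, 0.9]},
    {"delta_pos": [0, 0, 0.9], "dr": [0, 0, 0.9]},
    {"delta_pos": [0, 0, 0.9], "dr": [0, 0, 0.9]},
    {"delta_pos": [0, 0, 0], "dr": [0, 0, 0.9]},
    {"delta_pos": [0, 0, 0], "dr": [0, 0, 0.9]},
    {"delta_pos": [0, 0, 0], "dr": [0, 0, 0.9]}
  ],
  "jaw": 0
}}

```text
time: 12.9
eef_pos: [0.5708, 0.4077, 0.1734]
eef_rot: [-0.0, 0.062, 0.998, -0.0]
force: [-0.1, 0.5, 0.4]
grip_width: 0.0878
```

```bash
cat > look.py <<'E'
from h import *
import sys
p=read_camera("top");cv2.imwrite(f"pics/{sys.argv[1]}.png",p["img"]);w=world(p)
for q in("rack_a","tip_box"):
    for r in masks_of(p,q):
        x=rect(w,r["mask"])
        if len(x)<20: continue
        zt=np.percentile(x[:,2],95);t=x[x[:,2]>zt-.006]
        (c,sz,a)=cv2.minAreaRect(t[:,:2].astype(np.float32)*1000)
        m=r["mask"]&(w[...,2]>zt-.006)
        print(q,round(r["score"],2),"ztop",round(zt,3),np.round(c),np.round(sz),round(a,1),"bgr",np.round(np.median(p["img"][m],0)))
print(get_state()["time"])
E
python3 look.py l1
```

```text
rack_a 0.91 ztop 0.122 [561. 131.] [75. 45.] 85.9 bgr [116. 207.  90.]
rack_a 0.81 ztop 0.122 [546. 250.] [76. 45.] 83.3 bgr [174. 188. 192.]
rack_a 0.8 ztop 0.122 [588.  15.] [73. 45.] 85.7 bgr [245. 244. 242.]
rack_a 0.79 ztop 0.122 [ 550. -211.] [74. 44.] 88.3 bgr [219. 120.  63.]
tip_box 0.96 ztop 0.052 [573. 408.] [74. 47.] 87.3 bgr [134. 106. 189.]
tip_box 0.66 ztop 0.033 [ 325. -118.] [33. 50.] 79.3 bgr [221. 181. 240.]
tip_box 0.62 ztop 0.033 [798. 149.] [50. 34.] 55.4 bgr [206. 165. 240.]
13.05
```

Request:
{"method": "servo_tool", "body": {
  "targets": [
    {"delta_pos": [-0.49, -0.863, 0], "dr": [0, 0, 0]},
    {"delta_pos": [-0.49, -0.863, 0], "dr": [0, 0, 0]},
    {"delta_pos": [-0.49, -0.863, 0], "dr": [0, 0, 0]},
    {"delta_pos": [-0.49, -0.863, 0], "dr": [0, 0, 0]},
    {"delta_pos": [-0.49, -0.863, 0], "dr": [0, 0, 0]},
    {"delta_pos": [-0.49, -0.863, 0], "dr": [0, 0, 0]},
    {"delta_pos": [-0.49, -0.863, 0], "dr": [0, 0, 0]},
    {"delta_pos": [0, 0, -0.8], "dr": [0, 0, 0]},
    {"delta_pos": [0, 0, -0.8], "dr": [0, 0, 0]},
    {"delta_pos": [0, 0, -0.8], "dr": [0, 0, 0]},
    {"delta_pos": [0, 0, 0], "dr": [0, 0, 0]}
  ],
  "jaw": 139
}}

```text
time: 14.42
eef_pos: [0.4839, 0.2562, 0.1122]
eef_rot: [-0.001, 0.066, 0.998, -0.001]
force: [-1.0, 0.2, 0.7]
grip_width: 0.0398
```

Request:
{"method": "servo_tool", "body": {
  "targets": [
    {"delta_pos": [0.3, -0.036, 0], "dr": [0, 0, 0]},
    {"delta_pos": [0.3, -0.036, 0], "dr": [0, 0, 0]},
    {"delta_pos": [0.3, -0.036, 0], "dr": [0, 0, 0]},
    {"delta_pos": [0.3, -0.036, 0], "dr": [0, 0, 0]},
    {"delta_pos": [0.3, -0.036, 0], "dr": [0, 0, 0]},
    {"delta_pos": [0.3, -0.036, 0], "dr": [0, 0, 0]},
    {"delta_pos": [0.3, -0.036, 0], "dr": [0, 0, 0]},
    {"delta_pos": [0, 0, 0], "dr": [0, 0, 0]},
    {"delta_pos": [0, 0, 0], "dr": [0, 0, 0]}
  ]
}}

```text
time: 15.55
eef_pos: [0.5383, 0.2503, 0.1133]
eef_rot: [0.001, 0.065, 0.998, 0.0]
force: [-0.5, -0.0, -1.0]
grip_width: 0.0403
```

```bash
python3 look.py l2
```

```text
rack_a 0.91 ztop 0.122 [561. 131.] [75. 45.] 85.3 bgr [ 91. 145.  73.]
rack_a 0.67 ztop 0.122 [ 550. -211.] [74. 44.] 88.7 bgr [219. 120.  63.]
rack_a 0.61 ztop 0.122 [588.  14.] [74. 45.] 85.5 bgr [245. 244. 242.]
rack_a 0.38 ztop 0.124 [582. 209.] [65. 17.] 61.3 bgr [226. 236. 239.]
tip_box 0.69 ztop 0.033 [ 325. -118.] [34. 51.] 79.5 bgr [221. 181. 240.]
tip_box 0.61 ztop 0.033 [797. 150.] [51. 32.] 54.9 bgr [206. 165. 240.]
tip_box 0.28 ztop 0.15 [ 783. -107.] [26. 26.] 29.9 bgr [215. 113.  57.]
15.7
```

```bash
cat > sc.py <<'E'
from h import *
import sys
p=read_camera("scene");a=p["img"][140:290,160:470];cv2.imwrite(f"pics/{sys.argv[1]}.png",cv2.resize(a,None,fx=2.5,fy=2.5,interpolation=cv2.INTER_CUBIC))
w=world(p)
for r in masks_of(p,"rack_a"):
    x=rect(w,r["mask"]);zt=np.percentile(x[:,2],95);t=x[x[:,2]>zt-.006]
    c,sz,a=cv2.minAreaRect(t[:,:2].astype(np.float32)*1000)
    m=r["mask"]&(w[...,2]>zt-.006)
    print(round(r["score"],2),"ztop",round(zt,3),np.round(c),np.round(sz),round(a,1),"bgr",np.median(p["img"][m],0))
E
python3 sc.py s2
```

```text
0.91 ztop 0.122 [575. 247.] [75. 49.] 82.6 bgr [137.  160.  160.5]
0.86 ztop 0.122 [561. 132.] [75. 48.] 86.1 bgr [ 52. 130.  31.]
0.8 ztop 0.123 [590.  15.] [74. 50.] 86.5 bgr [237. 246. 248.]
0.62 ztop 0.123 [ 548. -210.] [74. 46.] 87.5 bgr [194.5  99.   32. ]
```

View pics/s2.png

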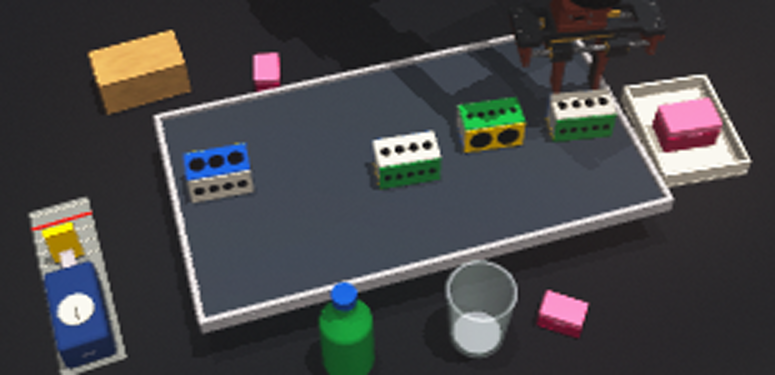

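Request:
{"method": "servo_tool", "body": {
  "targets": [
    {"delta_pos": [-0.2, 0.024, -0.24], "dr": [0, 0, 0]},
    {"delta_pos": [0, 0, 0], "dr": [0, 0, 0]},
    {"delta_pos": [0.28, -0.034, 0], "dr": [0, 0, 0]},
    {"delta_pos": [0.13, -0.015, 0.14], "dr": [0, 0, 0]},
    {"delta_pos": [0.14, -0.015, 0.14], "dr": [0, 0, 0]},
    {"delta_pos": [0.16, -0.02, 0.12], "dr": [0, 0, 0]},
    {"delta_pos": [0.16, -0.02, 0.12], "dr": [0, 0, 0]},
    {"delta_pos": [0.18, -0.02, 0.09], "dr": [0, 0, 0]},
    {"delta_pos": [0.18, -0.02, 0.09], "dr": [0, 0, 0]},
    {"delta_pos": [0.19, -0.02, 0.06], "dr": [0, 0, 0]},
    {"delta_pos": [0.19, -0.02, 0.06], "dr": [0, 0, 0]},
    {"delta_pos": [0.2, -0.02, 0.03], "dr": [0, 0, 0]},
    {"delta_pos": [0.2, -0.02, 0], "dr": [0, 0, 0]},
    {"delta_pos": [0, 0, 0], "dr": [0, 0, 0]},
    {"delta_pos": [0, 0, 0], "dr": [0, 0, 0]}
  ]
}}

```text
time: 17.68
eef_pos: [0.5827, 0.2454, 0.1284]
eef_rot: [-0.0, 0.065, 0.998, -0.0]
force: [-0.1, 0.8, 0.4]
grip_width: 0.04
```

```bash
python3 sc.py s3
```

```text
0.8 ztop 0.122 [621. 241.] [77. 46.] 80.6 bgr [137.  64.  33.]
0.66 ztop 0.123 [ 548. -209.] [71. 48.] 86.7 bgr [193. 101.  32.]
0.62 ztop 0.123 [561. 132.] [74. 46.] 84.0 bgr [ 50. 128.  27.]
0.59 ztop 0.123 [587.  16.] [75. 48.] 85.5 bgr [237. 246. 248.]
```

Request:
{"method": "servo_tool", "body": {
  "targets": [
    {"delta_pos": [-0.4, 0.05, 0], "dr": [0, 0, 0]},
    {"delta_pos": [0, 0, -0.85], "dr": [0, 0, 0]},
    {"delta_pos": [0, 0, 0], "dr": [0, 0, 0]},
    {"delta_pos": [0.25, -0.03, 0], "dr": [0, 0, 0]},
    {"delta_pos": [0.25, -0.03, 0], "dr": [0, 0, 0]},
    {"delta_pos": [0.13, -0.015, 0.14], "dr": [0, 0, 0]},
    {"delta_pos": [0.14, -0.015, 0.14], "dr": [0, 0, 0]},
    {"delta_pos": [0.16, -0.02, 0.12], "dr": [0, 0, 0]},
    {"delta_pos": [0.16, -0.02, 0.12], "dr": [0, 0, 0]},
    {"delta_pos": [0.18, -0.02, 0.09], "dr": [0, 0, 0]},
    {"delta_pos": [0.18, -0.02, 0.09], "dr": [0, 0, 0]},
    {"delta_pos": [0.19, -0.02, 0.06], "dr": [0, 0, 0]},
    {"delta_pos": [0.19, -0.02, 0.06], "dr": [0, 0, 0]},
    {"delta_pos": [0.2, -0.02, 0.03], "dr": [0, 0, 0]},
    {"delta_pos": [0.2, -0.02, 0], "dr": [0, 0, 0]},
    {"delta_pos": [0, 0, 0], "dr": [0, 0, 0]},
    {"delta_pos": [0, 0, 0], "dr": [0, 0, 0]}
  ]
}}

```text
time: 19.9
eef_pos: [0.6283, 0.2403, 0.128]
eef_rot: [-0.001, 0.065, 0.998, -0.0]
force: [-0.2, 0.1, -0.4]
grip_width: 0.0398
```

```bash
python3 sc.py s4
```

```text
0.91 ztop 0.123 [590.  16.] [75. 49.] 85.4 bgr [240. 248. 249.]
0.82 ztop 0.123 [667. 235.] [75. 47.] 81.6 bgr [ 18.  129.  157.5]
0.72 ztop 0.123 [ 551. -209.] [72. 45.] 87.4 bgr [190. 100.  32.]
0.68 ztop 0.123 [561. 132.] [75. 46.] 85.5 bgr [ 50. 129.  30.]
```

Request:
{"method": "servo_tool", "body": {
  "targets": [
    {"delta_pos": [-0.3, 0, 0.84], "dr": [0, 0, 0]},
    {"delta_pos": [0, 0, 0.84], "dr": [0, 0, 0.25]},
    {"delta_pos": [-0.06, -0.9, 0], "dr": [0, 0, 0]},
    {"delta_pos": [-0.06, -0.9, 0], "dr": [0, 0, 0]},
    {"delta_pos": [-0.06, -0.9, 0], "dr": [0, 0, 0]},
    {"delta_pos": [-0.06, -0.9, 0], "dr": [0, 0, 0]},
    {"delta_pos": [-0.06, -0.92, 0], "dr": [0, 0, 0]},
    {"delta_pos": [0, 0, -0.84], "dr": [0, 0, 0]},
    {"delta_pos": [0, 0, -0.84], "dr": [0, 0, 0]},
    {"delta_pos": [0, 0, -0.84], "dr": [0, 0, 0]},
    {"delta_pos": [0, 0, 0], "dr": [0, 0, 0]}
  ]
}}

```text
time: 21.38
eef_pos: [0.6121, 0.1263, 0.1059]
eef_rot: [-0.002, 0.043, 0.999, -0.0]
force: [0.8, -0.3, 0.8]
grip_width: 0.0403
```

Request:
{"method": "servo_tool", "body": {
  "targets": [
    {"delta_pos": [-0.25, 0.015, 0], "dr": [0, 0, 0]},
    {"delta_pos": [-0.25, 0.015, 0], "dr": [0, 0, 0]},
    {"delta_pos": [-0.25, 0.015, 0], "dr": [0, 0, 0]},
    {"delta_pos": [-0.13, 0.01, 0.14], "dr": [0, 0, 0]},
    {"delta_pos": [-0.14, 0.01, 0.14], "dr": [0, 0, 0]},
    {"delta_pos": [-0.16, 0.01, 0.12], "dr": [0, 0, 0]},
    {"delta_pos": [-0.16, 0.01, 0.12], "dr": [0, 0, 0]},
    {"delta_pos": [-0.18, 0.01, 0.09], "dr": [0, 0, 0]},
    {"delta_pos": [-0.18, 0.01, 0.09], "dr": [0, 0, 0]},
    {"delta_pos": [-0.19, 0.01, 0.06], "dr": [0, 0, 0]},
    {"delta_pos": [-0.19, 0.01, 0.06], "dr": [0, 0, 0]},
    {"delta_pos": [-0.2, 0.01, 0.03], "dr": [0, 0, 0]},
    {"delta_pos": [-0.2, 0.01, 0], "dr": [0, 0, 0]},
    {"delta_pos": [0, 0, 0], "dr": [0, 0, 0]},
    {"delta_pos": [0, 0, 0], "dr": [0, 0, 0]}
  ]
}}

```text
time: 23.25
eef_pos: [0.551, 0.1311, 0.129]
eef_rot: [-0.0, 0.043, 0.999, -0.0]
force: [0.3, -0.4, 5.6]
grip_width: 0.0397
```

```bash
python3 sc.py s5; python3 look.py l5
```

```text
0.81 ztop 0.122 [667. 235.] [75. 47.] 83.5 bgr [ 17.  179.  190.5]
0.72 ztop 0.134 [546. 128.] [36. 61.] 0.8 bgr [ 19. 141. 166.]
0.62 ztop 0.123 [590.  15.] [74. 46.] 89.7 bgr [228.  238.5 241.5]
0.6 ztop 0.123 [ 551. -211.] [72. 44.] 88.7 bgr [190. 100.  32.]
rack_a 0.94 ztop 0.122 [588.  14.] [74. 45.] 85.9 bgr [233. 236. 229.]
rack_a 0.92 ztop 0.122 [ 550. -211.] [75. 44.] 88.3 bgr [219. 120.  63.]
tip_box 0.85 ztop 0.033 [718. 108.] [234.  49.] 27.7 bgr [206. 165. 240.]
tip_box 0.83 ztop 0.034 [ 325. -118.] [34. 50.] 81.3 bgr [221. 181. 240.]
tip_box 0.59 ztop 0.052 [548. 312.] [279.  51.] 76.6 bgr [204. 163. 240.]
23.5
```

View pics/s5.png

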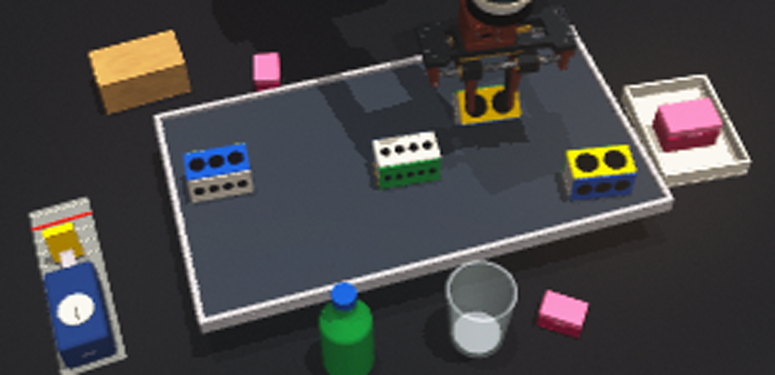

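Request:
{"method": "servo_tool", "body": {
  "targets": [
    {"delta_pos": [-0.2, 0.01, 0], "dr": [0, 0, 0]},
    {"delta_pos": [-0.2, 0.01, 0], "dr": [0, 0, 0]},
    {"delta_pos": [-0.2, 0.01, 0], "dr": [0, 0, 0]},
    {"delta_pos": [0, 0, 0], "dr": [0, 0, 0]},
    {"delta_pos": [0, 0, 0], "dr": [0, 0, 0]}
  ]
}}

```text
time: 24.12
eef_pos: [0.5363, 0.1316, 0.1285]
eef_rot: [-0.0, 0.043, 0.999, -0.0]
force: [0.8, -1.0, 0.5]
grip_width: 0.0398
```

```bash
python3 sc.py s6
```

```text
0.96 ztop 0.123 [ 548. -210.] [74. 49.] 83.8 bgr [194.  100.5  32. ]
0.72 ztop 0.122 [667. 235.] [76. 46.] 84.3 bgr [ 19.5 160.5 168. ]
0.71 ztop 0.123 [521. 136.] [76. 57.] 83.7 bgr [ 14.  99. 122.]
0.7 ztop 0.064 [ 291. -288.] [ 74. 119.] 6.1 bgr [ 98. 183. 236.]
0.61 ztop 0.123 [589.  14.] [72. 46.] 87.2 bgr [239. 248. 249.]
```

Request:
{"method": "servo_tool", "body": {
  "targets": [
    {"delta_pos": [0.2, 0, 0.84], "dr": [0, 0, 0]},
    {"delta_pos": [0, 0, 0.84], "dr": [0, 0, 0]},
    {"delta_pos": [0.8, -0.95, 0], "dr": [0, 0, 0]},
    {"delta_pos": [0.8, -0.95, 0], "dr": [0, 0, 0]},
    {"delta_pos": [0.8, -0.95, 0], "dr": [0, 0, 0]},
    {"delta_pos": [0.8, -0.95, 0], "dr": [0, 0, 0]},
    {"delta_pos": [0.7, -0.95, 0], "dr": [0, 0, 0]},
    {"delta_pos": [0, 0, 0], "dr": [0, 0, 0]},
    {"delta_pos": [0, 0, -0.84], "dr": [0, 0, 0]},
    {"delta_pos": [0, 0, -0.84], "dr": [0, 0, 0]},
    {"delta_pos": [0, 0, -0.84], "dr": [0, 0, 0]},
    {"delta_pos": [0, 0, 0], "dr": [0, 0, 0]}
  ]
}}

```text
time: 25.72
eef_pos: [0.6369, 0.014, 0.1062]
eef_rot: [-0.002, 0.043, 0.999, 0.0]
force: [0.8, -0.2, 0.4]
grip_width: 0.0397
```

Request:
{"method": "servo_tool", "body": {
  "targets": [
    {"delta_pos": [-0.25, 0.015, 0], "dr": [0, 0, 0]},
    {"delta_pos": [-0.25, 0.015, 0], "dr": [0, 0, 0]},
    {"delta_pos": [-0.25, 0.015, 0], "dr": [0, 0, 0]},
    {"delta_pos": [-0.13, 0.01, 0.14], "dr": [0, 0, 0]},
    {"delta_pos": [-0.14, 0.01, 0.14], "dr": [0, 0, 0]},
    {"delta_pos": [-0.16, 0.01, 0.12], "dr": [0, 0, 0]},
    {"delta_pos": [-0.16, 0.01, 0.12], "dr": [0, 0, 0]},
    {"delta_pos": [-0.18, 0.01, 0.09], "dr": [0, 0, 0]},
    {"delta_pos": [-0.18, 0.01, 0.09], "dr": [0, 0, 0]},
    {"delta_pos": [-0.19, 0.01, 0.06], "dr": [0, 0, 0]},
    {"delta_pos": [-0.19, 0.01, 0.06], "dr": [0, 0, 0]},
    {"delta_pos": [-0.2, 0.01, 0.03], "dr": [0, 0, 0]},
    {"delta_pos": [-0.2, 0.01, 0], "dr": [0, 0, 0]},
    {"delta_pos": [-0.2, 0.01, 0], "dr": [0, 0, 0]},
    {"delta_pos": [-0.2, 0.01, 0], "dr": [0, 0, 0]},
    {"delta_pos": [-0.1, 0.01, 0], "dr": [0, 0, 0]},
    {"delta_pos": [0, 0, 0], "dr": [0, 0, 0]},
    {"delta_pos": [0, 0, 0], "dr": [0, 0, 0]}
  ]
}}

```text
time: 27.98
eef_pos: [0.5644, 0.0173, 0.1288]
eef_rot: [-0.0, 0.043, 0.999, -0.0]
force: [-0.0, 0.1, 0.7]
grip_width: 0.0397
```

```bash
python3 sc.py s7
```

```text
0.87 ztop 0.123 [549.  12.] [63. 54.] 86.9 bgr [ 40.5 102.   24. ]
0.75 ztop 0.122 [551. 132.] [ 75. 119.] 82.1 bgr [  1. 162. 178.]
0.68 ztop 0.123 [ 549. -210.] [75. 47.] 87.7 bgr [191. 100.  31.]
0.61 ztop 0.123 [667. 235.] [76. 45.] 83.1 bgr [ 19.  176.5 184.5]
```

Request:
{"method": "servo_tool", "body": {
  "targets": [
    {"delta_pos": [0.6, -0.03, 0], "dr": [0, 0, 0]},
    {"delta_pos": [0.5, -0.03, 0], "dr": [0, 0, 0]},
    {"delta_pos": [0, 0, -0.9], "dr": [0, 0, 0]},
    {"delta_pos": [0, 0, 0], "dr": [0, 0, 0]},
    {"delta_pos": [-0.25, 0.015, 0], "dr": [0, 0, 0]},
    {"delta_pos": [-0.25, 0.015, 0], "dr": [0, 0, 0]},
    {"delta_pos": [-0.25, 0.015, 0], "dr": [0, 0, 0]},
    {"delta_pos": [-0.13, 0.01, 0.14], "dr": [0, 0, 0]},
    {"delta_pos": [-0.14, 0.01, 0.14], "dr": [0, 0, 0]},
    {"delta_pos": [-0.16, 0.01, 0.12], "dr": [0, 0, 0]},
    {"delta_pos": [-0.16, 0.01, 0.12], "dr": [0, 0, 0]},
    {"delta_pos": [-0.18, 0.01, 0.09], "dr": [0, 0, 0]},
    {"delta_pos": [-0.18, 0.01, 0.09], "dr": [0, 0, 0]},
    {"delta_pos": [-0.19, 0.01, 0.06], "dr": [0, 0, 0]},
    {"delta_pos": [-0.19, 0.01, 0.06], "dr": [0, 0, 0]},
    {"delta_pos": [-0.2, 0.01, 0.03], "dr": [0, 0, 0]},
    {"delta_pos": [-0.2, 0.01, 0], "dr": [0, 0, 0]},
    {"delta_pos": [-0.2, 0.01, 0], "dr": [0, 0, 0]},
    {"delta_pos": [-0.2, 0.01, 0], "dr": [0, 0, 0]},
    {"delta_pos": [0, 0, 0], "dr": [0, 0, 0]}
  ]
}}

```text
time: 30.58
eef_pos: [0.5184, 0.02, 0.1274]
eef_rot: [-0.001, 0.043, 0.999, -0.0]
force: [-0.0, -0.0, -0.0]
grip_width: 0.0401
```

```bash
python3 sc.py s8
```

```text
0.89 ztop 0.122 [666. 235.] [74. 47.] 81.7 bgr [ 20.  146.5 154.5]
0.86 ztop 0.124 [502.  22.] [72. 60.] 84.1 bgr [ 19.   87.  111.5]
0.85 ztop 0.123 [ 548. -210.] [74. 49.] 87.4 bgr [194.   99.5  31. ]
0.67 ztop 0.123 [518. 136.] [75. 48.] 83.5 bgr [  8.5 163.  179.5]
```

Request:
{"method": "servo_tool", "body": {
  "targets": [
    {"delta_pos": [0.1, 0, 0.84], "dr": [0, 0, 0.25]},
    {"delta_pos": [0, 0, 0.84], "dr": [0, 0, 0]},
    {"delta_pos": [-0.1, -0.91, 0], "dr": [0, 0, 0]},
    {"delta_pos": [-0.1, -0.91, 0], "dr": [0, 0, 0]},
    {"delta_pos": [-0.1, -0.91, 0], "dr": [0, 0, 0]},
    {"delta_pos": [-0.1, -0.91, 0], "dr": [0, 0, 0]},
    {"delta_pos": [-0.1, -0.91, 0], "dr": [0, 0, 0]},
    {"delta_pos": [-0.1, -0.91, 0], "dr": [0, 0, 0]},
    {"delta_pos": [-0.1, -0.91, 0], "dr": [0, 0, 0]},
    {"delta_pos": [-0.1, -0.91, 0], "dr": [0, 0, 0]},
    {"delta_pos": [-0.1, -0.91, 0], "dr": [0, 0, 0]},
    {"delta_pos": [-0.1, -0.91, 0], "dr": [0, 0, 0]},
    {"delta_pos": [0, 0, 0], "dr": [0, 0, 0]},
    {"delta_pos": [0, 0, -0.83], "dr": [0, 0, 0]},
    {"delta_pos": [0, 0, -0.83], "dr": [0, 0, 0]},
    {"delta_pos": [0, 0, -0.83], "dr": [0, 0, 0]},
    {"delta_pos": [0, 0, 0], "dr": [0, 0, 0]}
  ]
}}

```text
time: 32.8
eef_pos: [0.4962, -0.2058, 0.1061]
eef_rot: [-0.002, 0.021, 1.0, 0.001]
force: [-0.3, 0.5, -0.1]
grip_width: 0.0404
```

```bash
python3 look.py l9
```

```text
rack_a 0.97 ztop 0.122 [516. 135.] [75. 45.] 85.0 bgr [ 96. 209. 202.]
rack_a 0.95 ztop 0.122 [496.  22.] [75. 45.] 85.3 bgr [ 98. 210. 203.]
rack_a 0.83 ztop 0.122 [667. 234.] [76. 45.] 83.3 bgr [ 86. 205. 200.]
rack_a 0.76 ztop 0.122 [ 558. -195.] [41. 29.] 88.3 bgr [175. 103.  52.]
tip_box 0.77 ztop 0.033 [798. 149.] [51. 34.] 56.0 bgr [206. 165. 240.]
tip_box 0.73 ztop 0.034 [338. -92.] [77. 56.] 62.1 bgr [219. 178. 240.]
32.95
```

Three racks now show yellow on top and lie flat. The last rack comes next.

Request:
{"method": "servo_tool", "body": {
  "targets": [
    {"delta_pos": [0.25, -0.01, 0], "dr": [0, 0, 0]},
    {"delta_pos": [0.25, -0.01, 0], "dr": [0, 0, 0]},
    {"delta_pos": [0.25, -0.01, 0], "dr": [0, 0, 0]},
    {"delta_pos": [0.13, 0, 0.14], "dr": [0, 0, 0]},
    {"delta_pos": [0.14, 0, 0.14], "dr": [0, 0, 0]},
    {"delta_pos": [0.16, 0, 0.12], "dr": [0, 0, 0]},
    {"delta_pos": [0.16, 0, 0.12], "dr": [0, 0, 0]},
    {"delta_pos": [0.18, 0, 0.09], "dr": [0, 0, 0]},
    {"delta_pos": [0.18, 0, 0.09], "dr": [0, 0, 0]},
    {"delta_pos": [0.19, 0, 0.06], "dr": [0, 0, 0]},
    {"delta_pos": [0.19, 0, 0.06], "dr": [0, 0, 0]},
    {"delta_pos": [0.2, 0, 0.03], "dr": [0, 0, 0]},
    {"delta_pos": [0.2, 0, 0], "dr": [0, 0, 0]},
    {"delta_pos": [0.2, 0, 0], "dr": [0, 0, 0]},
    {"delta_pos": [0, 0, 0], "dr": [0, 0, 0]},
    {"delta_pos": [0, 0, 0], "dr": [0, 0, 0]}
  ]
}}

```text
time: 34.95
eef_pos: [0.5645, -0.2082, 0.1287]
eef_rot: [-0.0, 0.021, 1.0, 0.0]
force: [-0.1, -0.4, -0.0]
grip_width: 0.0399
```

```bash
python3 sc.py s10; python3 - <<'E'
from h import *
for n in("top","scene"):
    p=read_camera(n);w=world(p)
    for r in masks_of(p,"slide_tab")[:2]:
        x=rect(w,r["mask"]);t=x[(x[:,2]>.062)&(x[:,2]<.08)]
        if len(t)<5: continue
        print(n,r["score"],t.mean(0),[np.round(v,1) for v in cv2.minAreaRect(t[:,:2].astype(np.float32)*1000)])
    if n=="top":
        b=p["img"].astype(int);red=(b[...,2]>150)&(b[...,1]<90)&(b[...,0]<90)
        x=w[red];x=x[(x[:,1]<-.3)&(x[:,2]<.03)];print("red",len(x),x.mean(0),[np.round(v,1) for v in cv2.minAreaRect(x[:,:2].astype(np.float32)*1000)])
        hs=b[...,0]-b[...,2];m=(hs>40)&(w[...,1]<-.36)&(w[...,2]>.05)&(w[...,2]<.06);x=w[m];print("housing",len(x),[np.round(v,1) for v in cv2.minAreaRect(x[:,:2].astype(np.float32)*1000)])
E
```

```text
0.96 ztop 0.123 [ 597. -212.] [75. 49.] 87.9 bgr [ 17. 116. 138.]
0.91 ztop 0.123 [516. 136.] [74. 48.] 86.2 bgr [ 13. 171. 177.]
0.6 ztop 0.123 [496.  23.] [75. 47.] 83.5 bgr [  4. 175. 189.]
0.58 ztop 0.122 [668. 234.] [75. 45.] 81.9 bgr [ 20. 146. 153.]
red 2 [ 0.49890249 -0.38165054  0.00825267] [array([ 498.9, -381.7]), array([2.9, 0. ]), np.float64(164.0)]
housing 0 [array([0., 0.]), array([0., 0.]), np.float64(0.0)]
scene 0.54 [ 0.56342378 -0.40877685  0.06895956] [array([ 560.8, -409.3]), array([16.1, 32.6]), np.float64(9.8)]
```

Request:
{"method": "servo_tool", "body": {
  "targets": [
    {"delta_pos": [-0.2, 0, 0.9], "dr": [0, 0, -0.5]},
    {"delta_pos": [0, 0, 0.9], "dr": [0, 0, -1]},
    {"delta_pos": [0, 0, 0.9], "dr": [0, 0, -1]},
    {"delta_pos": [0, 0, 0], "dr": [0, 0, -1]},
    {"delta_pos": [0, 0, 0], "dr": [0, 0, -1]},
    {"delta_pos": [0, 0, 0], "dr": [0, 0, -1]},
    {"delta_pos": [0, 0, 0], "dr": [0, 0, -1]},
    {"delta_pos": [0, 0, 0], "dr": [0, 0, -1]},
    {"delta_pos": [0, 0, 0], "dr": [0, 0, 0]}
  ]
}}

```text
time: 36.38
eef_pos: [0.5596, -0.2082, 0.1964]
eef_rot: [-0.0, 0.625, 0.781, -0.0]
force: [0.1, -0.2, -0.3]
grip_width: 0.0401
```

```bash
python3 - <<'E'
from h import *
p=read_camera("top");K=p["intrinsics"];R=p["R"];t=p["t"];C=-R.T@t
im=cv2.imread("pics/top0.png").astype(int)
def plane(m,z):
    v,u=np.nonzero(m);d=np.stack([(u-K[0,2])/K[0,0],(v-K[1,2])/K[1,1],np.ones(len(u))],-1)@R
    return (C+d*((z-C[2])/d[:,2])[:,None])[:,:2]*1000
roi=np.zeros((400,640),bool);roi[120:240,440:500]=1
B,G,Rr=im[...,0],im[...,1],im[...,2]
for n,m,z in(("red",roi&(Rr>B+60)&(Rr>G+60),.006),("yellow top",roi&(Rr>200)&(G>180)&(B<120),.07),("navy",roi&(B>Rr+50),.056)):
    x=plane(m,z);print(n,len(x),x.mean(0).round(1),[np.round(v,1) for v in cv2.minAreaRect(x.astype(np.float32))])
cv2.imwrite("pics/c3.png",cv2.resize(p["img"][80:330,120:500],None,fx=2.1,fy=2.1,interpolation=cv2.INTER_CUBIC))
E
```

```text
red 58 [ 502.2 -419.2] [array([ 502.1, -419.2]), array([ 5.5, 74.2]), np.float64(6.9)]
yellow top 60 [ 561.2 -411. ] [array([ 560.4, -410.6]), array([11.9, 33.2]), np.float64(7.9)]
navy 710 [ 656.  -399.6] [array([ 660.2, -399.8]), array([108.4,  57.2]), np.float64(5.8)]
```

View pics/c3.png

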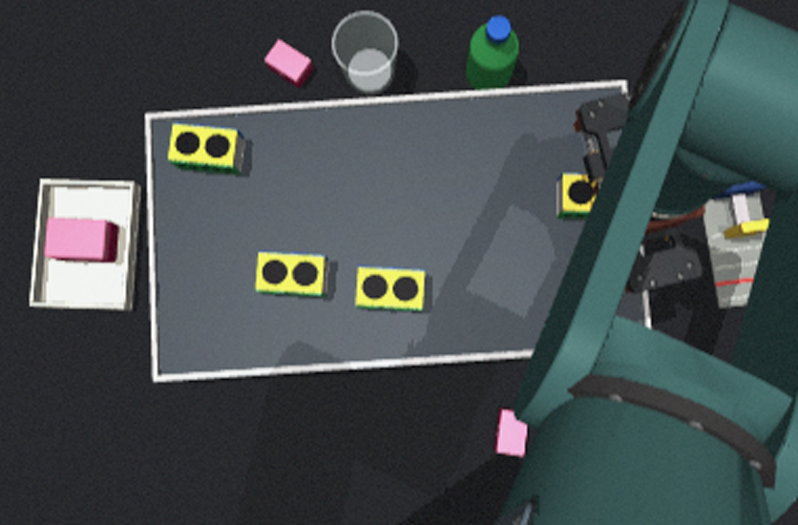

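Five pictures viewed so far. All four racks show yellow on top, at about (203,148), (290,273), (390,290) and (575,195). The pink box is in the tray at (80,240), and the timer is at the right with its tab at (750,227). Next I go to the tab.

Request:
{"method": "servo_tool", "body": {
  "targets": [
    {"delta_pos": [0.01, -0.9, 0], "dr": [0, 0, -0.52]},
    {"delta_pos": [0.01, -0.9, 0], "dr": [0, 0, 0]},
    {"delta_pos": [0.01, -0.9, 0], "dr": [0, 0, 0]},
    {"delta_pos": [0.01, -0.9, 0], "dr": [0, 0, 0]},
    {"delta_pos": [0.01, -0.9, 0], "dr": [0, 0, 0]},
    {"delta_pos": [0.01, -0.9, 0], "dr": [0, 0, 0]},
    {"delta_pos": [0.01, -0.9, 0], "dr": [0, 0, 0]},
    {"delta_pos": [0, -0.9, 0], "dr": [0, 0, 0]},
    {"delta_pos": [0, -0.9, 0], "dr": [0, 0, 0]},
    {"delta_pos": [0, 0, 0], "dr": [0, 0, 0]},
    {"delta_pos": [0, 0, -0.9], "dr": [0, 0, 0]},
    {"delta_pos": [0, 0, -0.9], "dr": [0, 0, 0]},
    {"delta_pos": [0, 0, -0.9], "dr": [0, 0, 0]},
    {"delta_pos": [0, 0, -0.9], "dr": [0, 0, 0]},
    {"delta_pos": [0, 0, -0.5], "dr": [0, 0, 0]},
    {"delta_pos": [0, 0, 0], "dr": [0, 0, 0]}
  ]
}}

```text
time: 38.42
eef_pos: [0.5609, -0.4098, 0.093]
eef_rot: [-0.001, 0.66, 0.751, 0.0]
force: [-0.2, -0.1, -0.7]
grip_width: 0.0399
```

```bash
python3 - <<'E'
from h import *
p=read_camera("scene");a=p["img"][190:290,150:260];cv2.imwrite("pics/t1.png",cv2.resize(a,None,fx=5,fy=5,interpolation=cv2.INTER_CUBIC))
print(get_state()["eef_pos"])
E
```

```text
[ 0.56148364 -0.41040955  0.09399952]
```

View pics/t1.png

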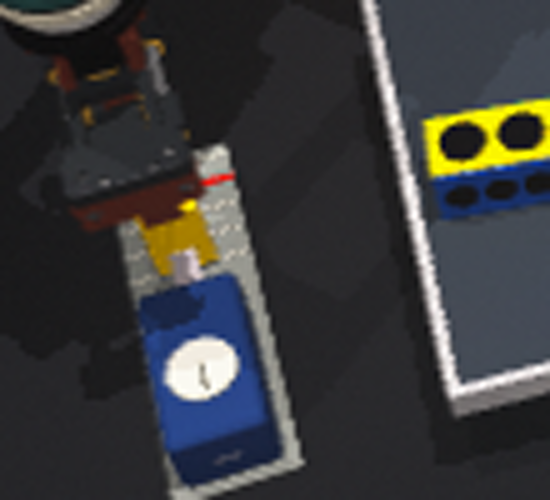

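The gripper straddles the tab at (180,240), and the clearance to the navy housing looks fine. I lower and close.

Request:
{"method": "servo_tool", "body": {
  "targets": [
    {"delta_pos": [0, 0, -0.6], "dr": [0, 0, 0]},
    {"delta_pos": [0, 0, -0.6], "dr": [0, 0, 0]},
    {"delta_pos": [0, 0, -0.6], "dr": [0, 0, 0]},
    {"delta_pos": [0, 0, -0.3], "dr": [0, 0, 0]},
    {"delta_pos": [0, 0, 0], "dr": [0, 0, 0]}
  ]
}}

```text
time: 39.1
eef_pos: [0.5609, -0.4103, 0.0403]
eef_rot: [-0.001, 0.66, 0.751, -0.0]
force: [-0.2, -1.4, -0.3]
grip_width: 0.0402
```

Request:
{"method": "servo_tool", "body": {
  "targets": [
    {"delta_pos": [0, 0, 0], "dr": [0, 0, 0]},
    {"delta_pos": [0, 0, 0], "dr": [0, 0, 0]},
    {"delta_pos": [0, 0, 0], "dr": [0, 0, 0]},
    {"delta_pos": [0, 0, 0], "dr": [0, 0, 0]},
    {"delta_pos": [0, 0, 0], "dr": [0, 0, 0]}
  ],
  "jaw": 255
}}

```text
time: 39.72
eef_pos: [0.5601, -0.4112, 0.0419]
eef_rot: [-0.001, 0.661, 0.751, -0.001]
force: [-3.7, 0.5, 4.3]
grip_width: 0.0122
```

Request:
{"method": "servo_tool", "body": {
  "targets": [
    {"delta_pos": [-0.198, -0.026, 0], "dr": [0, 0, 0]},
    {"delta_pos": [-0.198, -0.026, 0], "dr": [0, 0, 0]},
    {"delta_pos": [-0.198, -0.026, 0], "dr": [0, 0, 0]},
    {"delta_pos": [-0.198, -0.026, 0], "dr": [0, 0, 0]},
    {"delta_pos": [-0.198, -0.026, 0], "dr": [0, 0, 0]},
    {"delta_pos": [-0.198, -0.026, 0], "dr": [0, 0, 0]},
    {"delta_pos": [-0.198, -0.026, 0], "dr": [0, 0, 0]},
    {"delta_pos": [-0.198, -0.026, 0], "dr": [0, 0, 0]},
    {"delta_pos": [-0.198, -0.026, 0], "dr": [0, 0, 0]},
    {"delta_pos": [-0.198, -0.026, 0], "dr": [0, 0, 0]},
    {"delta_pos": [-0.198, -0.026, 0], "dr": [0, 0, 0]},
    {"delta_pos": [-0.198, -0.026, 0], "dr": [0, 0, 0]},
    {"delta_pos": [0, 0, 0], "dr": [0, 0, 0]},
    {"delta_pos": [0, 0, 0], "dr": [0, 0, 0]}
  ]
}}

```text
time: 41.48
eef_pos: [0.5031, -0.4171, 0.0418]
eef_rot: [0.0, 0.661, 0.751, 0.001]
force: [6.5, 6.0, 3.8]
grip_width: 0.0121
```

```bash
python3 - <<'E'
from h import *
p=read_camera("scene");w=world(p);s=get_state();print(s["eef_pos"],s["force"],s["grip_width"])
b=p["img"].astype(int);m=(b[...,2]>90)&(b[...,1]>70)&(b[...,0]<60)&(w[...,1]<-.37)&(w[...,0]<.6)&(w[...,0]>.45)&(w[...,2]>.02)&(w[...,2]<.067);x=w[m]
a=np.radians(7.5);print(len(x),"tab back along axis from home centre",np.percentile((x[:,:2]-[.5612,-.411])@[np.cos(a),np.sin(a)],[10,50,90])*1000)
cv2.imwrite("pics/t2.png",cv2.resize(p["img"][190:290,150:260],None,fx=5,fy=5,interpolation=cv2.INTER_CUBIC))
E
```

```text
[ 0.5031356  -0.41709007  0.04186101] [6.85334535 5.75968151 3.95659076] 0.012162975452616595
657 tab back along axis from home centre [-108.48120269  -66.05123315  -30.52946569]
```

View pics/t2.png

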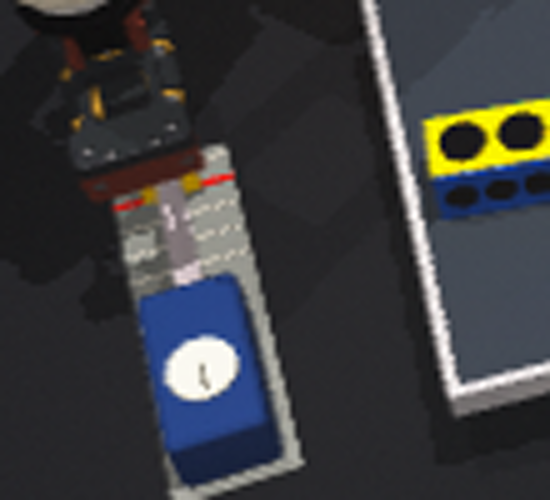

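The tab sits about on the red line at (160,195). The travel measures about 58 mm, so I nudge it 1.5 mm and hold.

Request:
{"method": "servo_tool", "body": {
  "targets": [
    {"delta_pos": [-0.06, -0.01, 0], "dr": [0, 0, 0]},
    {"delta_pos": [0, 0, 0], "dr": [0, 0, 0]},
    {"delta_pos": [0, 0, 0], "dr": [0, 0, 0]},
    {"delta_pos": [0, 0, 0], "dr": [0, 0, 0]},
    {"delta_pos": [0, 0, 0], "dr": [0, 0, 0]},
    {"delta_pos": [0, 0, 0], "dr": [0, 0, 0]},
    {"delta_pos": [0, 0, 0], "dr": [0, 0, 0]},
    {"delta_pos": [0, 0, 0], "dr": [0, 0, 0]},
    {"delta_pos": [0, 0, 0], "dr": [0, 0, 0]},
    {"delta_pos": [0, 0, 0], "dr": [0, 0, 0]},
    {"delta_pos": [0, 0, 0], "dr": [0, 0, 0]},
    {"delta_pos": [0, 0, 0], "dr": [0, 0, 0]},
    {"delta_pos": [0, 0, 0], "dr": [0, 0, 0]},
    {"delta_pos": [0, 0, 0], "dr": [0, 0, 0]},
    {"delta_pos": [0, 0, 0], "dr": [0, 0, 0]},
    {"delta_pos": [0, 0, 0], "dr": [0, 0, 0]},
    {"delta_pos": [0, 0, 0], "dr": [0, 0, 0]},
    {"delta_pos": [0, 0, 0], "dr": [0, 0, 0]},
    {"delta_pos": [0, 0, 0], "dr": [0, 0, 0]},
    {"delta_pos": [0, 0, 0], "dr": [0, 0, 0]}
  ]
}}

```text
time: 44.02
eef_pos: [0.5017, -0.4173, 0.0419]
eef_rot: [0.0, 0.661, 0.751, 0.001]
force: [6.7, 6.0, 4.3]
grip_width: 0.0119
```

```bash
python3 - <<'E'
from h import *
p=read_camera("scene");q=read_camera("top");s=get_state();print(s["time"],s["eef_pos"],s["force"],s["grip_width"])
a=cv2.resize(p["img"][190:290,150:260],None,fx=4,fy=4);a=np.hstack([a,cv2.resize(q["img"][130:230,430:520],None,fx=4,fy=4)])
cv2.imwrite("pics/t3.png",a)
E
python3 sc.py s11
```

```text
44.125 [ 0.50171797 -0.41725824  0.04185451] [6.5940296  7.19933913 3.98520551] 0.012091736095757224
0.9 ztop 0.123 [497.  24.] [75. 47.] 85.0 bgr [  4. 184. 197.]
0.88 ztop 0.123 [669. 227.] [76. 47.] 82.3 bgr [ 13. 185. 199.]
0.64 ztop 0.123 [ 598. -212.] [75. 47.] 88.1 bgr [ 17. 177. 196.]
0.63 ztop 0.123 [516. 136.] [75. 46.] 85.4 bgr [  3. 178. 180.]
```

View pics/t3.png

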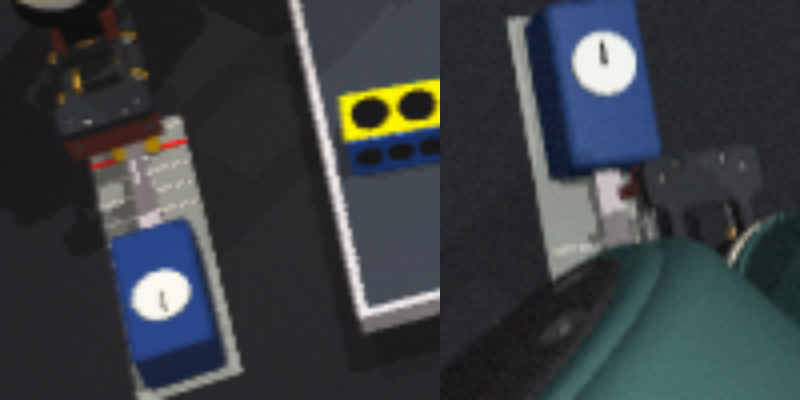

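Request:
{"method": "servo_tool", "body": {
  "targets": [
    {"delta_pos": [0.198, 0.026, 0], "dr": [0, 0, 0]},
    {"delta_pos": [0.198, 0.026, 0], "dr": [0, 0, 0]},
    {"delta_pos": [0.198, 0.026, 0], "dr": [0, 0, 0]},
    {"delta_pos": [0.198, 0.026, 0], "dr": [0, 0, 0]},
    {"delta_pos": [0.198, 0.026, 0], "dr": [0, 0, 0]},
    {"delta_pos": [0.198, 0.026, 0], "dr": [0, 0, 0]},
    {"delta_pos": [0.198, 0.026, 0], "dr": [0, 0, 0]},
    {"delta_pos": [0.198, 0.026, 0], "dr": [0, 0, 0]},
    {"delta_pos": [0.198, 0.026, 0], "dr": [0, 0, 0]},
    {"delta_pos": [0.198, 0.026, 0], "dr": [0, 0, 0]},
    {"delta_pos": [0.198, 0.026, 0], "dr": [0, 0, 0]},
    {"delta_pos": [0.198, 0.026, 0], "dr": [0, 0, 0]},
    {"delta_pos": [0, 0, 0], "dr": [0, 0, 0]}
  ]
}}

```text
time: 45.85
eef_pos: [0.56, -0.4112, 0.0419]
eef_rot: [0.0, 0.66, 0.751, -0.0]
force: [2.2, 2.3, 5.3]
grip_width: 0.0117
```

Request:
{"method": "servo_tool", "body": {
  "targets": [
    {"delta_pos": [0, 0, 0], "dr": [0, 0, 0]},
    {"delta_pos": [0, 0, 0], "dr": [0, 0, 0]},
    {"delta_pos": [0, 0, 0], "dr": [0, 0, 0]},
    {"delta_pos": [0, 0, 0], "dr": [0, 0, 0]},
    {"delta_pos": [0, 0, 0], "dr": [0, 0, 0]},
    {"delta_pos": [0, 0, 0], "dr": [0, 0, 0]},
    {"delta_pos": [0, 0, 0.5], "dr": [0, 0, 0]},
    {"delta_pos": [0, 0, 0.8], "dr": [0, 0, 0]},
    {"delta_pos": [0, 0, 0.9], "dr": [0, 0, 0]},
    {"delta_pos": [0, 0, 0.9], "dr": [0, 0, 0]},
    {"delta_pos": [0, 0, 0.9], "dr": [0, 0, 0]},
    {"delta_pos": [0, 0, 0.9], "dr": [0, 0, 0]},
    {"delta_pos": [0, 0, 0.9], "dr": [0, 0, 0]},
    {"delta_pos": [-0.9, -0.3, 0.3], "dr": [0, 0, 0]},
    {"delta_pos": [-0.9, -0.3, 0], "dr": [0, 0, 0]},
    {"delta_pos": [-0.9, -0.3, 0], "dr": [0, 0, 0]},
    {"delta_pos": [-0.9, -0.3, 0], "dr": [0, 0, 0]},
    {"delta_pos": [-0.9, -0.3, 0], "dr": [0, 0, 0]},
    {"delta_pos": [-0.9, -0.3, 0], "dr": [0, 0, 0]},
    {"delta_pos": [0, 0, 0], "dr": [0, 0, 0]}
  ],
  "jaw": 139
}}

```text
time: 48.35
eef_pos: [0.423, -0.4567, 0.1938]
eef_rot: [-0.0, 0.661, 0.75, -0.0]
force: [0.6, 0.2, 0.2]
grip_width: 0.0399
```

```bash
python3 look.py l12; python3 sc.py s12; python3 - <<'E'
import sys
from h import *
p=read_camera("top");w=world(p);b=p["img"].astype(int)
for r in masks_of(p,"slide_tab")[:1]:
    x=rect(w,r["mask"]);t=x[(x[:,2]>.062)&(x[:,2]<.08)];print(r["score"],len(t),t.mean(0),[np.round(v,1) for v in cv2.minAreaRect(t[:,:2].astype(np.float32)*1000)])
cv2.imwrite("pics/e1.png",cv2.resize(p["img"][80:330,120:500],None,fx=2.1,fy=2.1,interpolation=cv2.INTER_CUBIC))
E
```

```text
rack_a 0.97 ztop 0.122 [496.  22.] [75. 45.] 85.2 bgr [ 99. 208. 201.]
rack_a 0.76 ztop 0.122 [516. 134.] [73. 45.] 85.4 bgr [ 94. 206. 197.]
rack_a 0.74 ztop 0.052 [574. 407.] [75. 49.] 86.6 bgr [205. 164. 240.]
rack_a 0.72 ztop 0.122 [ 598. -214.] [75. 44.] 88.1 bgr [ 92. 209. 201.]
rack_a 0.66 ztop 0.122 [670. 221.] [76. 46.] 83.9 bgr [ 90. 206. 199.]
tip_box 0.73 ztop 0.052 [573. 407.] [76. 49.] 84.7 bgr [205. 164. 240.]
tip_box 0.62 ztop 0.033 [798. 149.] [51. 34.] 53.7 bgr [205. 165. 240.]
tip_box 0.59 ztop 0.033 [ 325. -118.] [34. 50.] 80.5 bgr [189. 152. 240.]
tip_box 0.2 ztop 0.122 [516. 135.] [75. 45.] 85.0 bgr [ 95. 210. 202.]
48.5
0.97 ztop 0.123 [516. 136.] [74. 49.] 85.9 bgr [  6.5 180.  186. ]
0.82 ztop 0.123 [497.  23.] [75. 48.] 85.2 bgr [ 14. 175. 189.]
0.77 ztop 0.123 [ 598. -212.] [74. 46.] 87.2 bgr [ 17. 184. 196.]
0.6 ztop 0.122 [670. 222.] [77. 46.] 84.6 bgr [ 11.  185.5 198.5]
0.76 70 [ 0.56211073 -0.41001082  0.06872478] [array([ 562.3, -410.4]), array([12.3, 34.5]), np.float64(4.4)]
```

View pics/e1.png

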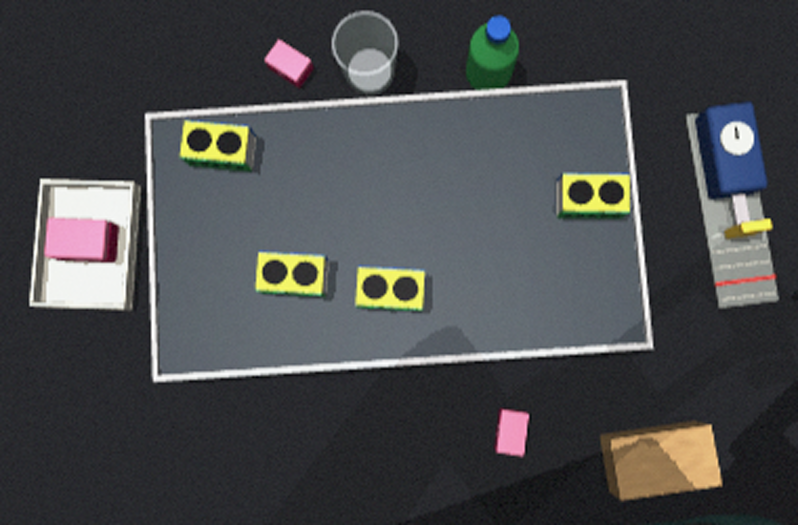

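Request:
{"method": "servo_tool", "body": {
  "targets": [
    {"delta_pos": [0, 0, 0], "dr": [0, 0, 0]},
    {"delta_pos": [0, 0, 0], "dr": [0, 0, 0]},
    {"delta_pos": [0, 0, 0], "dr": [0, 0, 0]},
    {"delta_pos": [0, 0, 0], "dr": [0, 0, 0]},
    {"delta_pos": [0, 0, 0], "dr": [0, 0, 0]},
    {"delta_pos": [0, 0, 0], "dr": [0, 0, 0]},
    {"delta_pos": [0, 0, 0], "dr": [0, 0, 0]},
    {"delta_pos": [0, 0, 0], "dr": [0, 0, 0]},
    {"delta_pos": [0, 0, 0], "dr": [0, 0, 0]},
    {"delta_pos": [0, 0, 0], "dr": [0, 0, 0]},
    {"delta_pos": [0, 0, 0], "dr": [0, 0, 0]},
    {"delta_pos": [0, 0, 0], "dr": [0, 0, 0]},
    {"delta_pos": [0, 0, 0], "dr": [0, 0, 0]},
    {"delta_pos": [0, 0, 0], "dr": [0, 0, 0]},
    {"delta_pos": [0, 0, 0], "dr": [0, 0, 0]},
    {"delta_pos": [0, 0, 0], "dr": [0, 0, 0]}
  ]
}}

```text
time: 50.7
eef_pos: [0.4249, -0.456, 0.1939]
eef_rot: [-0.0, 0.66, 0.751, -0.0]
force: [0.1, 0.4, 0.4]
grip_width: 0.0399
```

```bash
python3 look.py l13
```

```text
rack_a 0.9 ztop 0.122 [496.  22.] [75. 45.] 85.1 bgr [ 97. 207. 199.]
rack_a 0.85 ztop 0.122 [516. 135.] [75. 45.] 85.3 bgr [ 97. 209. 201.]
rack_a 0.77 ztop 0.122 [669. 221.] [76. 45.] 83.9 bgr [ 85. 211. 204.]
tip_box 0.93 ztop 0.052 [573. 408.] [74. 49.] 84.9 bgr [205. 164. 240.]
tip_box 0.61 ztop 0.034 [798. 149.] [50. 34.] 55.7 bgr [205. 164. 240.]
tip_box 0.56 ztop 0.034 [ 325. -118.] [34. 50.] 79.8 bgr [189. 152. 240.]
tip_box 0.3 ztop 0.122 [516. 135.] [75. 45.] 85.3 bgr [ 97. 210. 202.]
50.85
```

The knocked rack has come to rest, and everything else is in place.

```bash
python3 -c "
from cell import *
print(hand_in())"
```

```text
the job is handed in; nothing more can be done
None
```

I handed the job in at about 51 s of the 200 s allowed. It reports no verdict, so the results below come from my own checks.

- **Tip box:** the large magenta box stands in the tray. Its top is about 50 mm above the bench and its centre is within 5 mm of the tray centre. The two smaller pink look-alikes were not touched.
- **Racks:** all four lie flat with the yellow face on top. The first level push slid the rack nearest the tray about 29 mm instead of tipping it. I then pushed each rack along a rising arc, and they rolled.
- **Timer:** I pulled the slide out about 58.6 mm, worked out from the gripper's travel, and held it for about 2.4 s. I then led it home before releasing. The tab's last measured position matches its starting position to about 1 mm.
- **Bottle, beaker and cardboard box:** they look unmoved in the last picture. I did not re-measure them.

**What disagreed:** the rack nearest the tray drifted about 13 mm while the arm was at the timer, which fits the knock the task warned of. It then measured still, with yellow on top. In the last network check the rack nearest the timer was not reported, but about 2 s earlier both cameras showed it flat with yellow on top.

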